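# Change over the coolant canister

### The job

Three white coolant canisters of different heights stand on the bench in front of the robot, each with a black push-pull cap. The pump is being changed over from the smallest to the tallest: pull the tallest canister's cap all the way up to open it, and press the smallest canister's cap all the way down to shut it. Leave the middle-sized canister's cap as it is.

Things in the scene. Friction and masses are not known exactly. Their poses are not given: they have to be found in the camera images.
- tall_cap_centre (a point): Centre of the tallest white canister's black round cap (34 mm across, 34 tall). Canister 145 x 115 mm (x by y), top at 180 mm, does not shift. This point is 209 mm above the bench with the cap fully down (shut), 233 fully up (open); z up. Starts 0 to 4 mm up. Caps slide only straight up and down, about 5 N, and stay where left; shut, 12 mm of thin neck shows below. y: across the narrower side.
- small_cap_centre (a point): Centre of the smallest white canister's black round cap (34 mm across, 34 tall). Canister 115 x 85 mm (x by y), top at 95 mm, does not shift. This point is 124 mm above the bench with the cap fully down (shut), 148 fully up (open); z up. Starts 18 to 24 mm up. Caps slide as on the tallest. All caps sit 35 mm off the canister's centre towards -x; a moulded grip 7 mm high starts 29 mm behind (+x).
- medium_cap_centre (a point): Centre of the middle-sized white canister's black round cap (34 mm across, 34 tall). Canister 130 x 100 mm (x by y), top at 135 mm, does not shift. This point is 164 mm above the bench with the cap fully down (shut), 188 fully up (open); z up. Starts anywhere in its travel. Its cap slides as the others do; leave it.
Not all that is in view belongs to the job. Leave any brown look-alike of the part that bears small_cap_centre alone.

How it is judged:
By the outcome, as a careful person would: the job done as asked, in the order asked, and still so for the second after the job is handed in, with the robot touching nothing.
It also fails if it takes over 40 s, if anything falls off the work surface, if the arm or the gripper's body presses on something with over 40 N, if the wrist force passes 120 N, or if a joint passes its speed limit or range.

### The arm

A 6-joint arm with a two-finger parallel gripper is mounted at the origin on the work surface. World frame = base frame: x ahead of the robot, y to its left, z up, the work surface at z = 0. Lengths are in m, angles in rad, forces in N, time in s.
With the tool pointing down it reaches from about 0.35 to 0.8 m from the base axis. Payload 7.3 kg.
Tool frame: the origin (TCP) lies at the very end of the fingers, on their centre line; the grasp point (between the pads) lies 19 mm behind it; y points along the fingers, x is the direction in which the jaws open and shut, and the axes are right-handed (so a half turn about y gives the same grasp; the last joint's range is limited). The gripper opens to 85 mm and grips with 20 to 120 N. Pads are 22 mm wide; open, the fingers measure 114 mm over their backs; the gripper's body (76 mm by 85 mm) begins 54 mm behind the grasp point. The pads swing forward as they close: fully open they stand 13 mm farther back than shut.
Start: joints at [-1.361, 0.342, 1.524, -0, 1.275, -0.146], TCP at [0.183, -0.492, 0.231] pointing down, gripper open.
Joint ranges: [-2.53, 2.53], [-0.77, 2.02], [0.04, 2.7], [-1, 4.14], [0.28, 2.66], [-3.11, 3.11]. Speed limits (rad/s): [2.57, 2.57, 3.14, 3.14, 3.14, 3.14].

### API

Orientations are given as a rotation vector (axis times angle).
In Python, from workcell import ctrl gives the robot as it stands.
- The arm moves only by the tool step_arm, never from a script. Its argument "deltas" is text: rows parted by semicolons, each of 6 numbers parted by spaces: the shift along the tool's x, y, z scaled (see below), then the turn, a rotation vector about the tool's x, y, z scaled (see below). A call has 1 to 10 rows; each row is the pose to reach, as a shift and turn from the pose commanded when the call began, along the tool's axes at that moment; what a row does not reach only later rows make up. The controller multiplies each number of a shift by 0.2 m and each number of a turn by pi/4 rad. A row lasts 1/12 s, in which the tool goes at most 41.7 mm and 7.16 degrees, less where a joint would pass 70% of its speed; a pose out of reach is approached as far as the arm can. A call with a number of a shift or a turn outside -1 to 1 is refused whole. A call with a gripper value outside its range is refused whole. "claw" is the closure, from 0 (fully open) to 1 (shut), set as the call begins (left out, the last holds). The fingers move at their own pace and stop on an object; "newtons" is the grip in N (left out, the last holds). Time passes only in rows, so rows that repeat a pose let the fingers close. It gives the time, the measured TCP pose, the force and the opening at its end, in the units of the state.
- ctrl.get_state(): the state, without advancing time (a new reading comes with each control period).
- ctrl.grab_frame(name): name is "scene" or "top" or "wrist"; returns a dict with "image" (400x640x3 uint8, red, green, blue), "fx", "fy", "cx", "cy" (pixels), "R" (3x3) and "t" (3): a world point X has camera coordinates R X + t; the wrist camera has in their place "T_tool_cam" (4x4, takes a point from camera to tool coordinates, whose origin is the TCP and whose axes are the tool frame's). Camera axes: x right, y down, z forward; pixel columns grow to the right and rows downward; lengths in m; the calibration is good to about 2 mm. The wrist camera is an equidistant fisheye: a pixel r from the principal point sees the ray r / f radians off the axis. A picture is of the moment at which its call begins: read the wrist's pose just before it. There is no depth.
- ctrl.close_job(): hands the job in, once; it reports no verdict.
The state is a dict: "time": time; "q": joint angles; "dq": joint speeds; "joint_torque": joint torques, N m; "eef_pos": TCP position; "tcp_rot": TCP orientation; "ft_force": force on the tool from outside, world axes, zero at the start; "moment": the same for the moment, N m; "grip_width": finger opening in m.
Only numpy, scipy, OpenCV 4.12 (cv2) and the standard library are available. Lean on these libraries where they do the work, as an engineer would, in place of code of your own. Each camera call takes 0.05 s, during which the arm holds its last target. There are 200 camera calls.

## Working session

There is one attempt and no reset: what is moved stays moved. The work goes in short steps, Python scripts to look and compute and a tool call to move; the robot and the scene stay as the last step left them, time stands still between calls to the robot, and variables do not carry over. Pictures are saved under pics/ and viewed, about 8 in all and at most 12, crops included, and the job is handed in when it is done.

Besides the shell and the picture viewer there is one more tool, called after "Request:" by a JSON object that holds its "method" and its "body". step_arm: Moves the arm, as the interface text tells. Shifts and turns lie within -1 to 1; 1 stands for 0.2 m of shift or pi/4 rad of turn. Its arguments: {"type":"object","properties":{"deltas":{"type":"string"},"claw":{"type":"number"},"newtons":{"type":"number"}},"required":["deltas"]}

```bash
mkdir -p pics; ls; python3 - <<'E'
from workcell import ctrl
import cv2,numpy as np,pickle
s=ctrl.get_state();print(s)
d={}
for n in("scene","top"):
    f=ctrl.grab_frame(n);d[n]=f
    print(n,f["fx"],f["cx"],f["cy"],np.round(f["R"],3).tolist(),np.round(f["t"],3))
    cv2.imwrite(f"pics/{n}0.png",f["image"][:,:,::-1])
pickle.dump(d,open("f0.pkl","wb"))
E
```

```text
pics
{'time': 0.0, 'q': array([-1.36098964e+00,  3.42744606e-01,  1.52502938e+00, -2.30574180e-06,
        1.27542236e+00, -1.46002551e-01]), 'dq': array([ 0.00115205,  0.00050193,  0.00101433, -0.00073759, -0.00041484,
        0.00053865]), 'joint_torque': array([-8.40708708e-04, -4.33683336e+01, -2.46006811e+01, -2.33973733e-04,
        7.92500301e-03,  2.70031148e-05]), 'eef_pos': array([ 0.18281513, -0.49170066,  0.2306103 ]), 'tcp_rot': array([-1.35565523,  0.94404007, -0.94210525]), 'ft_force': array([ 0.3387033 , -0.35312996, -0.44547571]), 'moment': array([ 0.00123413, -0.00300093, -0.02171319]), 'grip_width': 0.08538086101393853}
scene 483.2862438294631 320.40336865522204 200.870694171191 [[-0.796, 0.605, -0.004], [0.415, 0.54, -0.732], [-0.441, -0.584, -0.681]] [ 0.394 -0.065  1.518]
top 491.04431051037056 320.5083437654134 202.027647883846 [[-0.013, -1.0, 0.015], [-0.995, 0.012, -0.103], [0.103, -0.016, -0.995]] [-0.059  0.47   1.509]
```

View pics/scene0.png

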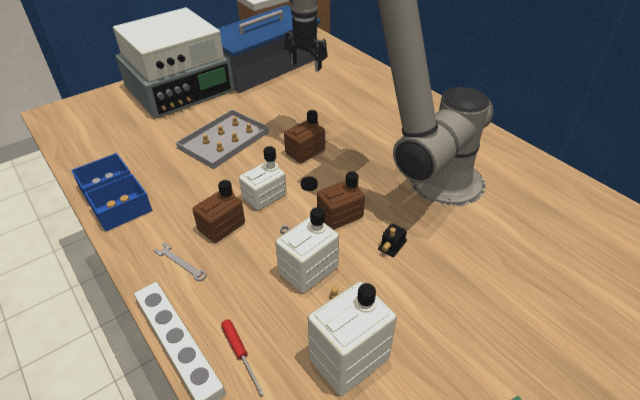

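View pics/top0.png

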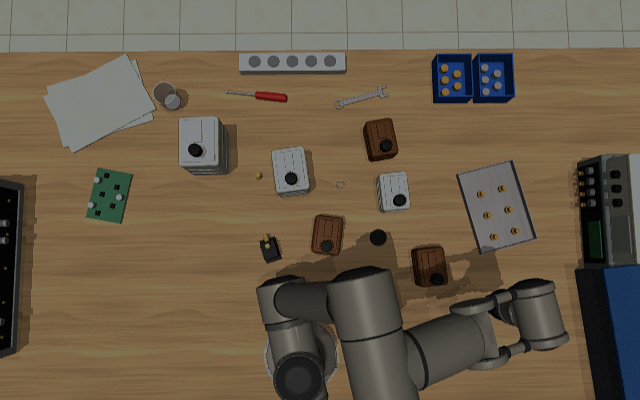

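The scene view shows three white canisters: tall (350,335), medium (308,250) and small (263,185). In the top view they are at (202,145), (290,170) and (394,190). The three brown ones, at scene (220,212), (340,203) and (305,138), are look-alikes to leave alone. The white one at top (394,190) fits as the smallest. I'll measure the caps and confirm with a crop.

```bash
cat > h.py <<'E'
import cv2,numpy as np
def ray(f,u,v):
    d=np.array([(u-f["cx"])/f["fx"],(v-f["cy"])/f["fy"],1.]);R=np.array(f["R"]);t=np.array(f["t"])
    d=R.T@d;return -R.T@t,d/np.linalg.norm(d)
def tri(rs):
    A=sum(np.eye(3)-np.outer(d,d) for c,d in rs);b=sum((np.eye(3)-np.outer(d,d))@c for c,d in rs)
    p=np.linalg.solve(A,b);return p,[np.linalg.norm(np.cross(p-c,d)) for c,d in rs]
def blob(m,u,v,r=24):
    n,l,s,c=cv2.connectedComponentsWithStats(m.astype(np.uint8))
    k=[i for i in range(1,n) if np.hypot(*(c[i]-(u,v)))<r and s[i,4]>30]
    k=max(k,key=lambda i:s[i,4]) ;return c[k],s[k],l==k
E
python3 - <<'E'
from h import *;import pickle
d=pickle.load(open("f0.pkl","rb"))
g={"tall":((367,295),(196,150)),"med":((317,216),(291,179)),"small":((270,155),(399,206))}
for k,(a,b) in g.items():
    rs=[];
    for n,(u,v) in zip(("scene","top"),(a,b)):
        im=d[n]["image"];m=im.max(2)<45
        c,s,_=blob(m,u,v,14);print(k,n,c,s);rs.append(ray(d[n],*c))
    p,e=tri(rs);print(p.round(4),np.round(e,4))
# yaw of canister tops in top view: project bright top mask
im=d["top"]["image"];hsv=cv2.cvtColor(im,cv2.COLOR_RGB2HSV)
for k,(u,v),z in(("tall",(200,135),.18),("med",(290,165),.135),("small",(393,187),.095)):
    m=((hsv[...,1]<40)&(hsv[...,2]>150)).astype(np.uint8)
    c,s,l=blob(m,u,v,25)
    q=cv2.boxPoints(cv2.minAreaRect(np.argwhere(l)[:,::-1].astype(np.float32)))
    P=[]
    for x in q:
        o,r=ray(d["top"],*x);P.append((o+r*(z-o[2])/r[2])[:2])
    P=np.array(P);print(k,P.round(3).tolist(),[round(float(np.degrees(np.arctan2(*(P[i+1]-P[i])[::-1]))),1) for i in(0,1)],P.mean(0))
a=d["scene"]["image"][130:390,190:410];b=d["top"]["image"][105:235,170:420]
cv2.imwrite("pics/crop1.png",np.hstack([cv2.resize(a,(400,472)),cv2.resize(cv2.copyMakeBorder(b,60,60,0,0,0),(400,472*1))])[:,:,::-1])
E
```

```text
tall scene [365.90163934 294.42295082] [358 284  17  22 305]
tall top [194.875      149.88194444] [188 144  15  13 144]
[0.5987 0.2835 0.2096] [0.0004 0.0004]
med scene [317.43119266 216.00458716] [311 207  14  19 218]
med top [290.70588235 178.1512605 ] [285 172  12  13 119]
[0.5217 0.0215 0.1734] [0.0014 0.0014]
small scene [269.22962963 153.51111111] [264 147  11  14 135]
small top [398.95798319 199.81512605] [393 194  13  12 119]
[ 0.46   -0.2895  0.144 ] [0.0007 0.0007]Traceback (most recent call last):
  File "<stdin>", line 14, in <module>
  File "h.py", line 11, in blob
    k=max(k,key=lambda i:s[i,4]) ;return c[k],s[k],l==k
ValueError: max() iterable argument is empty
```

```bash
python3 - <<'E'
from h import *;import pickle
from scipy.spatial.transform import Rotation as Ro
d=pickle.load(open("f0.pkl","rb"))
a=d["scene"]["image"][130:390,190:410];b=d["top"]["image"][105:235,170:420]
cv2.imwrite("pics/crop1.png",np.hstack([cv2.resize(a,(400,472)),cv2.copyMakeBorder(cv2.resize(b,(400,208)),132,132,0,0,0)])[:,:,::-1])
R=Ro.from_rotvec([-1.35565523,0.94404007,-0.94210525]).as_matrix();print(R.round(3))
p=np.array([0.1828,-0.4917,0.2306])
for g in((.599,.2835,.31),(.3,-.45,.31),(.46,-.29,.31)):print(g,(R.T@(np.array(g)-p)/.2).round(3))
E
```

```text
[[ 0.348 -0.     0.937]
 [-0.937  0.002  0.348]
 [-0.002 -1.     0.   ]]
(0.599, 0.2835, 0.31) [-2.909 -0.392  3.301]
(0.3, -0.45, 0.31) [ 0.008 -0.397  0.622]
(0.46, -0.29, 0.31) [-0.463 -0.396  1.651]
```

View pics/crop1.png

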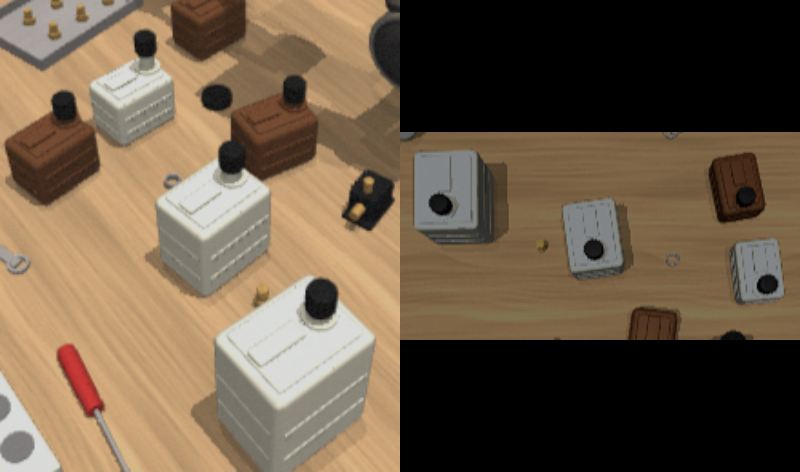

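The crop confirms it. The smallest white canister (crop 132,100) has its cap raised, the tallest (crop 295,370) has its cap down, and the brown ones are separate. Moving now.

Request:
{"method": "step_arm", "body": {"deltas": "0 -0.2 0 0 0.1 0;-0.9 -0.4 1 0 0.453 0;-0.9 -0.4 1 0 0.453 0;-0.9 -0.4 1 0 0.453 0;-0.9 -0.4 1 0 0.453 0;-0.9 -0.4 1 0 0.453 0;-0.9 -0.4 1 0 0.453 0;-0.9 -0.4 1 0 0.453 0;-0.9 -0.4 1 0 0.453 0;-0.9 -0.4 1 0 0.453 0", "claw": 0, "newtons": 40}}

```text
time: 0.93
eef_pos: [0.3081, -0.2528, 0.3115]
tcp_rot: [-1.211, 1.207, -1.208]
ft_force: [-1.0, 0.2, -0.7]
grip_width: 0.0855
```

Request:
{"method": "step_arm", "body": {"deltas": "-1 0 1 0 0 0;-1 0 1 0 0 0;-1 0 1 0 0 0;-1 0 1 0 0 0;-1 0 1 0 0 0;-1 0 1 0 0 0;-1 0 1 0 0 0;-1 0 1 0 0 0;-1 0 1 0 0 0"}}

```text
time: 1.68
eef_pos: [0.5083, -0.0537, 0.3099]
tcp_rot: [-1.212, 1.21, -1.207]
ft_force: [-0.2, -0.2, -0.1]
grip_width: 0.0855
```

Request:
{"method": "step_arm", "body": {"deltas": "-1 0 0.45 0 0 0;-1 0 0.45 0 0 0;-1 0 0.45 0 0 0;-1 0 0.45 0 0 0;-1 0 0.45 0 0 0;-1 0 0.45 0 0 0;-1 0 0.45 0 0 0"}}

```text
time: 2.27
eef_pos: [0.5982, 0.1469, 0.31]
tcp_rot: [-1.211, 1.209, -1.208]
ft_force: [-0.0, -0.1, -0.4]
grip_width: 0.0856
```

Request:
{"method": "step_arm", "body": {"deltas": "-0.68 0 0 0 0 0;-0.68 0 0 0 0 0;-0.68 0 0 0 0 0;-0.68 0 0 0 0 0;-0.68 0 0 0 0 0;-0.68 0 0 0 0 0;-0.68 0 0 0 0 0"}}

```text
time: 2.85
eef_pos: [0.5982, 0.2794, 0.3114]
tcp_rot: [-1.209, 1.211, -1.212]
ft_force: [0.1, 0.5, -0.2]
grip_width: 0.0852
```

```bash
python3 - <<'E'
from h import *
from workcell import ctrl
from scipy.spatial.transform import Rotation as Ro
s=ctrl.get_state();f=ctrl.grab_frame("wrist")
p=s["eef_pos"];R=Ro.from_rotvec(s["tcp_rot"]).as_matrix();print(s["time"],p,R.round(3))
im=f["image"];T=np.array(f["T_tool_cam"]);print(T.round(3))
cv2.imwrite("pics/w1.png",im[:,:,::-1])
def proj(X):
    c=T[:3,:3].T@(R.T@(X-p)-T[:3,3]);th=np.arctan2(np.hypot(c[0],c[1]),c[2]);k=th/np.hypot(c[0],c[1])
    return f["cx"]+f["fx"]*k*c[0],f["cy"]+f["fy"]*k*c[1]
u=proj(np.array([.5987,.2835,.228]));print("expect",u)
n,l,st,c=cv2.connectedComponentsWithStats((im.max(2)<45).astype(np.uint8))
for i in range(1,n):
    if st[i,4]>100:print(st[i],c[i])
E
```

```text
2.85 [0.59816887 0.27941624 0.31139764] [[-0.003 -0.     1.   ]
 [-1.    -0.001 -0.003]
 [ 0.001 -1.    -0.   ]]
[[ 1.    -0.001 -0.    -0.   ]
 [ 0.    -0.286  0.958 -0.143]
 [-0.001 -0.958 -0.286  0.073]
 [ 0.     0.     0.     1.   ]]
expect (np.float64(311.75543051667904), np.float64(203.00955816171611))
[632  26   8  64 397] [636.29219144  56.48866499]
[ 575  107   52   69 1964] [592.25967413 137.66496945]
[615 151  25  27 451] [628.27937916 164.76718404]
[ 291  173   44   49 1662] [312.56257521 197.27617329]
[109 179  19  21 162] [119.11728395 188.09259259]
[159 179   4  86 115] [160.52173913 219.34782609]
[609 187  31  94 894] [630.0917226  244.47091723]
[    0   196   588   204 56003] [271.35805225 334.35282038]
[548 264  20  24 346] [557.54913295 275.76878613]
[ 568  278   51   60 1415] [588.81130742 303.38586572]
[594 322  22  24 270] [605.05185185 334.05555556]
[617 323  23  62 744] [631.6438172  358.57123656]
[  0 356  20  30 306] [  6.42156863 371.24183007]
[595 386  45  14 347] [618.48991354 394.68011527]
```

View pics/w1.png

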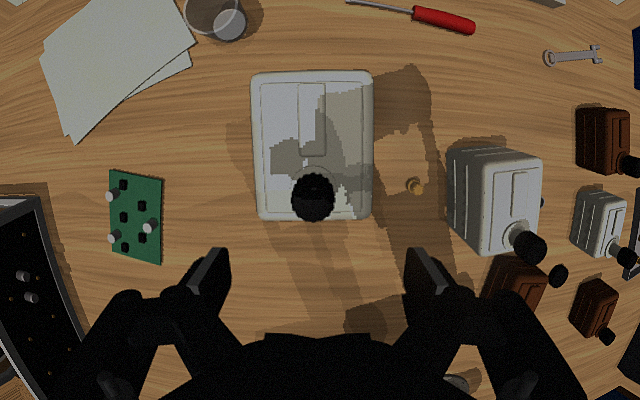

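The wrist view shows the tall cap at (313,197), midway between the fingers and within about 2 mm of my estimate. The way down is clear.

Request:
{"method": "step_arm", "body": {"deltas": "0 0.2 0.01 0 0 0;0 0.4 0.01 0 0 0;0 0.5 0.01 0 0 0;0 0.59 0.01 0 0 0;0 0.59 0.01 0 0 0;0 0.59 0.01 0 0 0;0 0.59 0.01 0 0 0"}}

```text
time: 3.48
eef_pos: [0.6007, 0.2814, 0.1952]
tcp_rot: [-1.206, 1.209, -1.211]
ft_force: [0.9, -0.3, 0.6]
grip_width: 0.0856
```

Request:
{"method": "step_arm", "body": {"deltas": "0 0 0 0 0 0;0 0 0 0 0 0;0 0 0 0 0 0;0 0 0 0 0 0;0 0 0 0 0 0;0 0 0 0 0 0;0 0 0 0 0 0;0 0 0 0 0 0", "claw": 1, "newtons": 40}}

```text
time: 4.15
eef_pos: [0.5998, 0.2828, 0.1939]
tcp_rot: [-1.208, 1.209, -1.209]
ft_force: [-1.2, 2.6, 3.6]
grip_width: 0.0322
```

Request:
{"method": "step_arm", "body": {"deltas": "0 -0.02 0 0 0 0;0 -0.04 0 0 0 0;0 -0.06 0 0 0 0;0 -0.08 0 0 0 0;0 -0.1 0 0 0 0;0 -0.1 0 0 0 0;0 -0.1 0 0 0 0"}}

```text
time: 4.73
eef_pos: [0.5997, 0.2828, 0.2128]
tcp_rot: [-1.209, 1.209, -1.209]
ft_force: [1.9, 4.5, -2.1]
grip_width: 0.0318
```

Request:
{"method": "step_arm", "body": {"deltas": "0 -0.01 0 0 0 0;0 -0.02 0 0 0 0;0 -0.02 0 0 0 0;0 -0.03 0 0 0 0;0 -0.03 0 0 0 0"}}

```text
time: 5.15
eef_pos: [0.5997, 0.2828, 0.2171]
tcp_rot: [-1.21, 1.21, -1.208]
ft_force: [5.0, 6.7, -8.8]
grip_width: 0.0318
```

Request:
{"method": "step_arm", "body": {"deltas": "0 -0.01 0 0 0 0;0 -0.02 0 0 0 0;0 -0.03 0 0 0 0;0 -0.03 0 0 0 0;0 -0.03 0 0 0 0"}}

```text
time: 5.57
eef_pos: [0.5995, 0.2827, 0.2174]
tcp_rot: [-1.215, 1.214, -1.207]
ft_force: [13.0, 9.5, -33.1]
grip_width: 0.0316
```

The cap is at its upper stop: there has been no more travel and the pull is 33 N. Next I relax, release and rise.

Request:
{"method": "step_arm", "body": {"deltas": "0 0.025 0 0 0 0;0 0.025 0 0 0 0;0 0.025 0 0 0 0"}}

```text
time: 5.82
eef_pos: [0.5997, 0.2828, 0.2172]
tcp_rot: [-1.211, 1.211, -1.208]
ft_force: [5.8, 6.7, -13.4]
grip_width: 0.032
```

Request:
{"method": "step_arm", "body": {"deltas": "0 0 0 0 0 0;0 0 0 0 0 0;0 0 0 0 0 0;0 0 0 0 0 0;0 0 0 0 0 0;0 0 0 0 0 0;0 0 0 0 0 0", "claw": 0}}

```text
time: 6.4
eef_pos: [0.5997, 0.2822, 0.2206]
tcp_rot: [-1.209, 1.209, -1.209]
ft_force: [0.5, 0.1, -0.4]
grip_width: 0.0855
```

Request:
{"method": "step_arm", "body": {"deltas": "0 -0.2 0 0 0 0;0 -0.4 0 0 0 0;0 -0.5 0 0 0 0;0 -0.5 0 0 0 0;0 -0.5 0 0 0 0;0 -0.5 0 0 0 0"}}

```text
time: 6.9
eef_pos: [0.5993, 0.2821, 0.3193]
tcp_rot: [-1.211, 1.21, -1.209]
ft_force: [-0.4, -0.4, -0.2]
grip_width: 0.0854
```

```bash
python3 - <<'E'
from h import *
from workcell import ctrl
print(ctrl.get_state()["eef_pos"])
d={n:ctrl.grab_frame(n) for n in("scene","top")}
rs=[]
for n,u in(("scene",(366,285)),("top",(194,150))):
    m=d[n]["image"].max(2)<45
    try:
        c,s,_=blob(m,*u,20);print(n,c,s);rs.append(ray(d[n],*c))
    except ValueError:print(n,"none")
if len(rs)==2:print(tri(rs))
cv2.imwrite("pics/s2.png",cv2.resize(d["scene"]["image"][200:400,270:470],(600,600))[:,:,::-1])
E
```

```text
[0.59931508 0.2820973  0.31926616]
scene [366.68037975 287.14556962] [358 277  18  22 316]
top [177.14678899 144.52752294] [ 109   71  114  192 2398]
(array([0.60910772, 0.30895215, 0.26692515]), [np.float64(0.01051616465024788), np.float64(0.01051616465024788)])
```

View pics/s2.png

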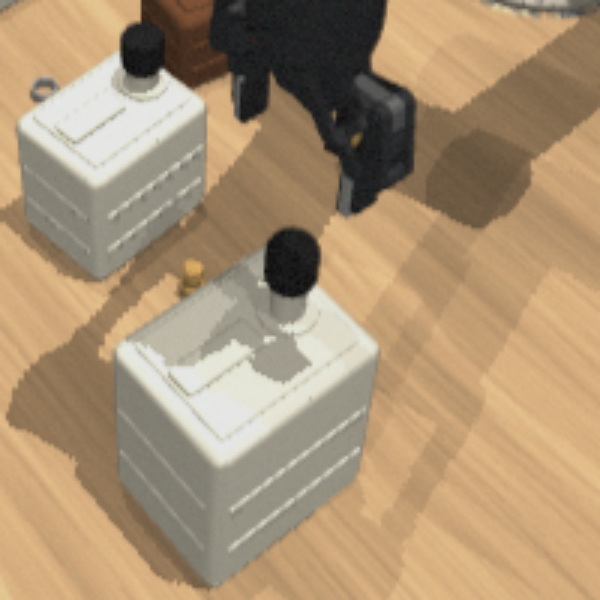

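The image shows the tall cap up with its neck exposed, at crop (292,262). It rose about 23.5 mm in both the image and the TCP reading. Now to the smallest canister with the claw shut.

Request:
{"method": "step_arm", "body": {"deltas": "1 0 -0.2 0 0 0;1 0 -0.2 0 0 0;1 0 -0.2 0 0 0;1 0 -0.2 0 0 0;1 0 -0.2 0 0 0;1 0 -0.2 0 0 0;1 0 -0.2 0 0 0", "claw": 1}}

```text
time: 7.58
eef_pos: [0.5592, 0.0804, 0.3196]
tcp_rot: [-1.209, 1.213, -1.211]
ft_force: [-0.7, 0.4, 0.0]
grip_width: 0.0004
```

Request:
{"method": "step_arm", "body": {"deltas": "1 0 -0.25 0 0 0;1 0 -0.25 0 0 0;1 0 -0.25 0 0 0;1 0 -0.25 0 0 0;1 0 -0.25 0 0 0;1 0 -0.25 0 0 0;1 0 -0.25 0 0 0"}}

```text
time: 8.17
eef_pos: [0.5096, -0.1184, 0.3195]
tcp_rot: [-1.208, 1.212, -1.21]
ft_force: [0.5, 0.5, 0.3]
grip_width: -0.0001
```

Request:
{"method": "step_arm", "body": {"deltas": "0.86 0.3 -0.245 0 0 0;0.86 0.3 -0.245 0 0 0;0.86 0.3 -0.245 0 0 0;0.86 0.3 -0.245 0 0 0;0.86 0.3 -0.245 0 0 0;0.86 0.3 -0.245 0 0 0;0.86 0.3 -0.245 0 0 0;0.86 0.3 -0.245 0 0 0"}}

```text
time: 8.83
eef_pos: [0.4619, -0.2879, 0.2603]
tcp_rot: [-1.209, 1.208, -1.207]
ft_force: [0.5, 0.7, -0.3]
grip_width: 0.0
```

```bash
python3 - <<'E'
from h import *
from workcell import ctrl
from scipy.spatial.transform import Rotation as Ro
s=ctrl.get_state();f=ctrl.grab_frame("wrist")
p=s["eef_pos"];R=Ro.from_rotvec(s["tcp_rot"]).as_matrix();print(s["time"],p)
im=f["image"];T=np.array(f["T_tool_cam"])
cv2.imwrite("pics/w2.png",im[:,:,::-1])
def proj(X):
    c=T[:3,:3].T@(R.T@(X-p)-T[:3,3]);th=np.arctan2(np.hypot(c[0],c[1]),c[2]);k=th/np.hypot(c[0],c[1])
    return f["cx"]+f["fx"]*k*c[0],f["cy"]+f["fy"]*k*c[1]
print("expect top",proj(np.array([.46,-.2895,.162])),"bottom",proj(np.array([.46,-.2895,.128])))
n,l,st,c=cv2.connectedComponentsWithStats((im.max(2)<45).astype(np.uint8))
for i in range(1,n):
    if st[i,4]>100 and 220<c[i][0]<420:print(st[i],c[i])
E
```

```text
8.8333 [ 0.4618822  -0.2878903   0.26027494]
expect top (np.float64(319.2737103845583), np.float64(200.2930599030077)) bottom (np.float64(319.0472607228969), np.float64(189.3545696714032))
[ 264    0   42   33 1117] [285.03133393  13.84512086]
[254  25  78  34 891] [294.57126824  45.24691358]
[ 300  172   42   46 1465] [320.378157   195.15221843]
[  106   220   423   180 44497] [318.35377666 338.89828528]
```

View pics/w2.png

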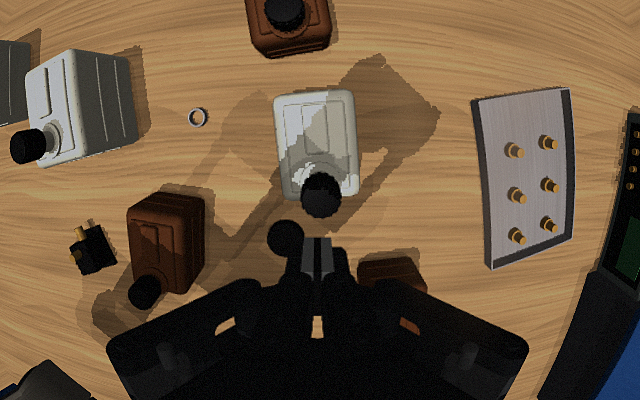

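The wrist view shows the white small canister with its cap at (320,195), which matches the prediction. The loose disc at (285,238) lies on the bench, out of the way. Pressing down.

Request:
{"method": "step_arm", "body": {"deltas": "0 0.2 -0.01 0 0 0;0 0.36 -0.01 0 0 0;0 0.43 -0.01 0 0 0;0 0.46 -0.01 0 0 0;0 0.49 -0.01 0 0 0;0 0.52 -0.01 0 0 0;0 0.55 -0.01 0 0 0;0 0.57 -0.01 0 0 0;0 0.57 -0.01 0 0 0;0 0.57 -0.01 0 0 0"}}

```text
time: 9.72
eef_pos: [0.459, -0.2901, 0.1468]
tcp_rot: [-1.21, 1.208, -1.21]
ft_force: [-0.2, -0.4, 0.2]
grip_width: 0.0
```

Request:
{"method": "step_arm", "body": {"deltas": "0 0.01 0 0 0 0;0 0.02 0 0 0 0;0 0.03 0 0 0 0;0 0.03 0 0 0 0;0 0.03 0 0 0 0"}}

```text
time: 10.13
eef_pos: [0.459, -0.2902, 0.141]
tcp_rot: [-1.209, 1.208, -1.211]
ft_force: [-0.4, 1.4, 6.7]
grip_width: 0.0
```

Request:
{"method": "step_arm", "body": {"deltas": "0 0.01 0 0 0 0;0 0.02 0 0 0 0;0 0.03 0 0 0 0;0 0.03 0 0 0 0"}}

```text
time: 10.47
eef_pos: [0.4593, -0.2905, 0.1406]
tcp_rot: [-1.209, 1.204, -1.214]
ft_force: [-11.5, 10.3, 46.4]
grip_width: -0.0002
```

It's at the bottom stop: TCP 0.1406 against an expected 0.141. Retreating and checking.

Request:
{"method": "step_arm", "body": {"deltas": "0 -0.1 0 0 0 0;0 -0.3 0 0 0 0;0 -0.5 0 0 0 0;0 -0.7 0 0 0 0;0 -0.8 0 0 0 0;0 -0.8 0 0 0 0;0 -0.8 0 0 0 0"}}

```text
time: 11.05
eef_pos: [0.4588, -0.2901, 0.2949]
tcp_rot: [-1.209, 1.207, -1.211]
ft_force: [0.3, 0.9, -0.6]
grip_width: -0.0
```

Request:
{"method": "step_arm", "body": {"deltas": "0.5 0 -0.5 0 0 0;0.5 0 -0.5 0 0 0;0.5 0 -0.5 0 0 0;0.5 0 -0.5 0 0 0;0.5 0 -0.5 0 0 0;0.5 0 -0.5 0 0 0"}}

```text
time: 11.55
eef_pos: [0.3577, -0.3897, 0.2923]
tcp_rot: [-1.207, 1.214, -1.208]
ft_force: [0.9, 0.3, -0.3]
grip_width: -0.0003
```

```bash
python3 - <<'E'
from h import *
from workcell import ctrl
s=ctrl.get_state();print(s["time"],s["eef_pos"],s["ft_force"])
d={n:ctrl.grab_frame(n) for n in("scene","top")}
for k,a,b in(("tall",(366,287),(194,150)),("med",(317,216),(291,178)),("small",(269,160),(398,200))):
  try:
    rs=[]
    for n,u in(("scene",a),("top",b)):
        c,q,_=blob(d[n]["image"].max(2)<45,*u,14);print(k,n,c,q);rs.append(ray(d[n],*c))
    print(tri(rs)[0].round(4))
  except ValueError:print(k,n,"none")
cv2.imwrite("pics/s3.png",cv2.resize(d["scene"]["image"][100:400,180:480],(600,600))[:,:,::-1])
E
```

```text
11.55 [ 0.35773302 -0.38974832  0.29232455] [ 0.94270276  0.2795462  -0.29974661]
tall scene [366.67524116 287.29581994] [358 277  18  22 311]
tall top [193.13548387 148.23225806] [186 142  15  14 155]
[0.5984 0.2831 0.2318]
med scene [317.3853211  216.15137615] [311 207  14  19 218]
med top [290.70588235 178.1512605 ] [285 172  12  13 119]
[0.5218 0.0215 0.1729]
small scene [269.85820896 159.13432836] [265 152  11  15 134]
small top [397.85344828 200.51724138] [392 195  13  12 116]
[ 0.4599 -0.2897  0.1235]
```

View pics/s3.png

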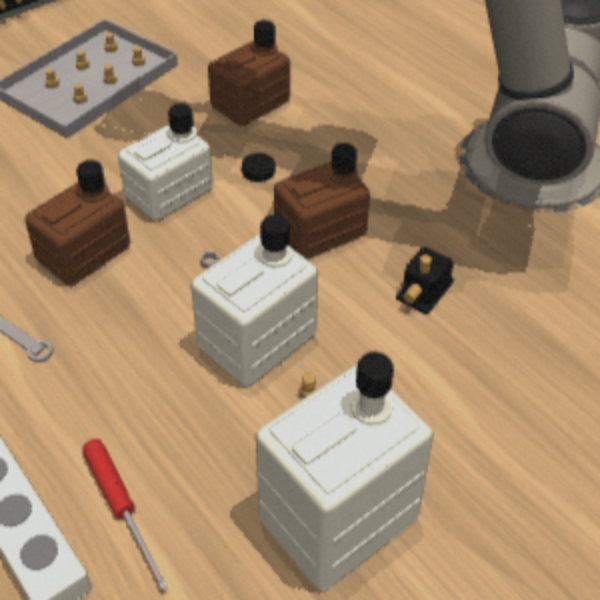

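The tall cap is up at crop (375,375), z ≈ 0.232. The small cap is down at crop (180,120), z ≈ 0.1235. The medium cap is unchanged at 0.173, and the robot is clear of everything.

```bash
python3 -c "
from workcell import ctrl
print(ctrl.close_job())"
```

```text
the job is handed in; nothing more can be done
None
```

The tallest canister's cap is open and the smallest canister's cap is shut, done in that order. I handed the job in after about 11.6 s on the robot's clock, with the arm clear of everything.

| Cap | Measured after the moves | Target |
|---|---|---|
| Tallest | 231.8 mm | 233 mm (open) |
| Smallest | 123.5 mm | 124 mm (shut) |
| Medium | 172.9 mm (173.4 mm before) | left alone |

- **Tallest:** I gripped the cap and pulled it to its upper stop; the force rose to 33 N with no further travel.
- **Smallest:** I pressed it with closed fingertips to its lower stop. The fingers ended at 140.6 mm, where 141 mm was expected.
- **Force:** the final press peaked at about 46 N at the wrist. That is below the 120 N wrist limit. It came from the fingertips, so I take the 40 N limit on the arm and gripper body not to apply.
- **Brown look-alikes:** not touched.

No checks failed or disagreed. The first one after the pull could not triangulate the tall cap because the arm hid it from above, but the final views confirmed it.

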